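# Clamp the blue circuit board in its holder

### The arm

A 6-joint arm with a two-finger parallel gripper is mounted at the origin on the work surface. World frame = base frame: x ahead of the robot, y to its left, z up, the work surface at z = 0. Lengths are in m, angles in rad, forces in N, time in s.
With the tool pointing down it reaches from about 0.3 to 0.875 m from the base axis. Payload 6.4 kg.
Tool frame: the origin (TCP) lies between the finger pads; the fingertips stand 19 mm ahead of it and the grasp point (between the pads) is the TCP (ctrl.tips_ahead is the z of the fingertips in the tool frame, in m); z points along the fingers, y is the line along which they close (so a half turn about z gives the same grasp; the last joint's range is limited). The gripper opens to 85 mm and grips with 20 to 120 N. Pads are 22 mm wide; open, the fingers measure 114 mm over their backs; the gripper's body (76 mm by 85 mm) begins 54 mm behind the grasp point. The pads swing forward as they close: fully open they stand 13 mm farther back than shut.
Start: joints at [-1.327, 0.181, 1.607, -0, 1.354, -0.206], TCP at [0.25, -0.518, 0.219] pointing down, gripper open.
Joint ranges: [-2.99, 2.99], [-0.89, 2.07], [0.3, 2.58], [-1.14, 4.28], [0, 2.63], [-3.12, 3.12]. Speed limits (rad/s): [2.57, 2.57, 3.01, 3.14, 3.14, 3.14].

### API

Orientations are given as a unit quaternion [w, x, y, z].
In Python, from bench import readout, vision, ctrl gives the robot as it stands.
- The arm moves only by the tool play_rows, never from a script. Its arguments are lists of equal length, an entry for each row: "xyz": the shift along the tool's x, y, z in mm, a list of three; "rot": the turn, a rotation vector about the tool's x, y, z in rad, a list of three; "grip": the opening, from 0 (shut) to 1 (fully open). In form: {"xyz": [[x, y, z], ...], "rot": [[rx, ry, rz], ...], "grip": [grip, ...]}. A call has exactly 10 rows; each row is the pose to reach, as a shift and turn from the pose commanded when the call began, along the tool's axes at that moment; what a row does not reach only later rows make up. A row lasts 1/8 s, in which the tool goes at most 62.5 mm and 10.7 degrees, less where a joint would pass 70% of its speed; a pose out of reach is approached as far as the arm can. A call with a gripper value outside its range is refused whole. The fingers move at their own pace and stop on an object; the grip force is fixed at half the most. Time passes only in rows, so rows that repeat a pose let the fingers close, or fill a call up. It gives the time, the measured TCP pose, the force, the opening and the grip force at its end, in the units of the state.
- readout.get_obs(): the state, without advancing time (a new reading comes with each control period).
- vision.camera(name): name is "scene" or "top"; returns a dict with "color" (384x512x3 uint8, red, green, blue), "depth" (384x512 float32, m along the optical axis (not along the pixel's ray), 0 where there is no reading), "camera_matrix" (3x3 intrinsics, pixels), "extrinsics" (4x4, takes a point from camera to world coordinates). Camera axes: x right, y down, z forward; pixel columns grow to the right and rows downward; lengths in m; the calibration is good to about 2 mm. A picture is of the moment at which its call begins.
- ctrl.hand_in(): hands the job in; it is judged then, once.
The state is a dict: "time_s": time; "q": joint angles; "dq": joint speeds; "joint_efforts": joint torques, N m; "eef_pos": TCP position; "eef_rot": TCP orientation; "wrist_force": force on the tool from outside, world axes, zero at the start; "torque": the same for the moment, N m; "opening": opening from 0.0 (shut) to 1.0 (fully open); "grasp_force": force on a finger pad.
Only numpy, scipy, OpenCV 4.12 (cv2) and the standard library are available. Lean on these libraries where they do the work, as an engineer would, in place of code of your own. Each camera call takes 0.05 s, during which the arm holds its last target. There are 200 camera calls.

### The job

The blue circuit board lies loose in its board holder. Slide that holder's jaw along until the board is snug between the two jaws, then lock the jaw by turning its orange clamp knob a quarter turn clockwise, and let go. The board must stay lying flat in the holder.

Things in the scene. Friction and masses are not known exactly. Their poses are not given: they have to be found in the camera images.
- holder: grey holder of the BLUE board (its twin with a green board is already locked), fixed to the bench. Plate 280 x 90 x 12 mm, x -130 to 150 mm. x: slide direction, from sliding to fixed jaw; z up; origin at bench level on the centre line. Fixed jaw: inner face at x = 135 mm, 12 mm thick, 90 mm wide, top z 42 mm. Board supports' tops at z 20 mm. Board snug: knob axis at x = 12.5 mm (from 6.5 mm counts).
- jaw: this holder's sliding jaw: aluminium block 45 mm long along the slide, 80 mm wide, z 16 to 44 mm over the bench, axes as the holder's. Origin at bench level under the knob's axis; the board-side face is 22.5 mm ahead (+x). It starts 35 to 85 mm short of snug. Free, it slides with about 3 N and can go 8 mm past snug if no board is there; locked, it is held by friction (over 25 N).
- knob_grip (a point): where to grip the orange clamp knob on the sliding jaw: on its axis, 78 mm above the bench. The knob is an upright bar 44 mm long, 14 mm thick, z 54 to 92 mm, on a disc of 42 mm diameter (z 46 to 54 mm). The point turns with it: x along the bar, z up. Pinch the bar across its 14 mm from above; pushing it sideways slides the jaw.
- clamp (a joint): turn of that knob, rad, clockwise from above positive, 0 to 1.57 (stops). 0: bar along the slide, jaw free; 1.57: bar crosswise, locked. Starts at 0 to 0.2, bites from about 0.8, counts as locked above 1.2. Takes about 0.15 N m loose, up to about 0.3 N m biting; stays where it is left.
- blue_board: loose dark-blue circuit board 100 x 70 x 3 mm, 50 to 100 g, chips up to 7 mm tall; origin at the centre of its underside, x along its 100 mm side and the holder's x. It starts flat on the supports, 2 to 10 mm short of the fixed jaw; the sliding jaw pushes it home, its centre then at x = 85 mm in the holder's frame.
There are look-alikes about, which are no part of the job. What is shaped like the blue_board but brown or red is not meant.

How it is judged:
On the way, in this order (a step that is already met when the one before it is completed fails the run):
1. the jaw is slid up so that the blue board is snug between the jaws, the knob still loose (x of knob_grip in the frame of holder above 0.0065 m and value of joint clamp below 0.8 rad), for 0.1 s.
2. the knob is turned to lock (value of joint clamp above 1.2 rad), for 0.2 s.
At the end, for the whole second after the job is handed in: the jaw is within 6 mm of home against the blue board (knob axis above x = 6.5 mm in the holder frame), the knob is turned past 1.2 rad, and the board lies at rest, flat within 0.1 rad, underside below 26 mm, its centre at x 77 to 89 mm and within 15 mm of the centre line (x of knob_grip in the frame of holder above 0.0065 m and value of joint clamp above 1.2 rad and x of blue_board in the frame of holder between 0.077 and 0.089 m and y of blue_board in the frame of holder between -0.015 and 0.015 m and height (world z) of blue_board below 0.026 m and angle between blue_board's own z axis and vertical below 0.1 rad and linear speed of blue_board below 0.02 m/s); the robot touches nothing.
It also fails if it takes over 38 s, if anything falls off the work surface, if the arm or the gripper's body presses on something with over 40 N, if the wrist force passes 120 N, or if a joint passes its speed limit or range.

## Working session

There is one attempt and no reset: what is moved stays moved. The work goes in short steps, Python scripts to look and compute and a tool call to move; the robot and the scene stay as the last step left them, time stands still between calls to the robot, and variables do not carry over. Pictures are saved under pics/ and viewed, at most 10 in all, crops included, and the job is handed in when it is done.

Besides the shell and the picture viewer there is one more tool, called after "Request:" as a command line: name --argument value ..., lists and objects as JSON in quotes. play_rows: Moves the arm, as the interface text tells. Its arguments: {"type":"object","properties":{"xyz":{"type":"array","items":{"type":"array","items":{"type":"number"}}},"rot":{"type":"array","items":{"type":"array","items":{"type":"number"}}},"grip":{"type":"array","items":{"type":"number"}}},"required":["xyz","rot","grip"]}

```bash
mkdir -p pics; python3 - <<'E'
from bench import readout, vision, ctrl
import cv2,numpy as np
o=readout.get_obs(); print(o['time_s'],o['eef_pos'],o['eef_rot'],o['opening'],ctrl.tips_ahead)
for n in ("top","scene"):
    c=vision.camera(n); np.savez(f'{n}.npz',**c)
    cv2.imwrite(f'pics/{n}1.png',cv2.resize(c['color'][:,:,::-1],(800,600)))
E
```

```text
0.0 [ 0.2498821  -0.51723305  0.21799699] [-8.67326778e-04  9.74818060e-01  2.22999994e-01 -1.93023512e-05] 1.0012873648722884 0.019
```

View pics/top1.png

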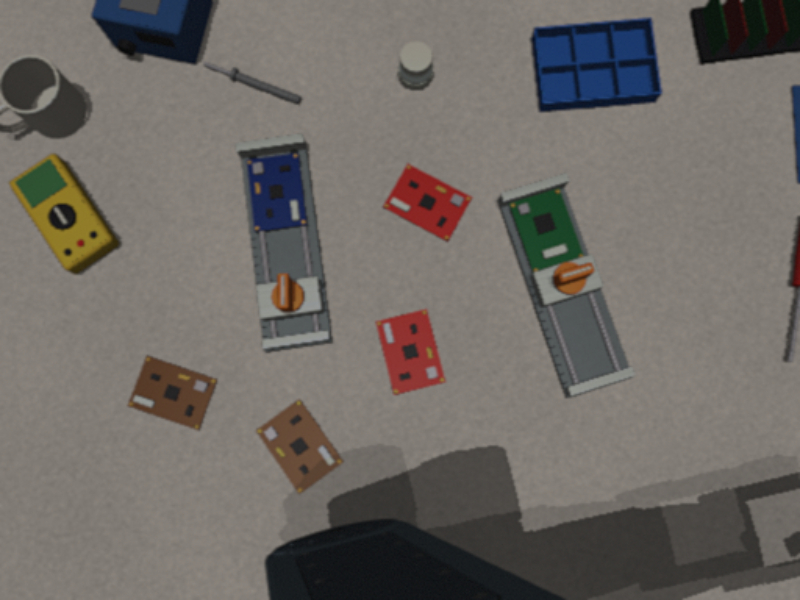

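View pics/scene1.png

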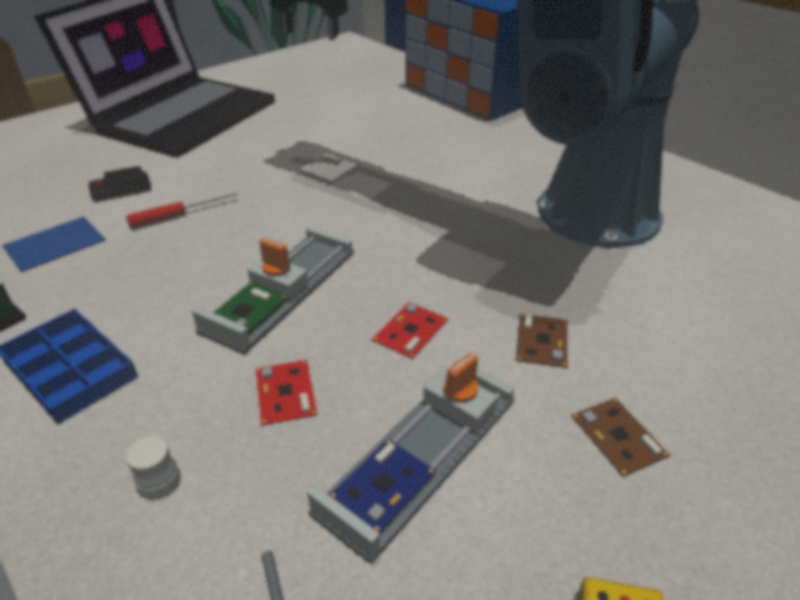

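The top view shows the blue board at (278,190), its orange knob at (287,293) on the sliding jaw, and the fixed jaw at (272,146). The green twin is on the right, already locked. The scene view agrees. I'll measure from the depth images next.

```bash
cat > m.py <<'E'
import numpy as np,cv2
def cloud(c):
    K=c['camera_matrix'];d=c['depth'];v,u=np.indices(d.shape)
    P=np.stack([(u-K[0,2])/K[0,0]*d,(v-K[1,2])/K[1,1]*d,d],-1)
    T=c['extrinsics'];W=P@T[:3,:3].T+T[:3,3];W[d==0]=np.nan
    return W
def masks(c):
    h=cv2.cvtColor(c['color'],cv2.COLOR_RGB2HSV);H,S,V=[h[...,i].astype(int) for i in range(3)]
    return (H>5)&(H<18)&(S>170)&(V>100),(H>105)&(H<130)&(S>120)
def rect(p): 
    (c,s,a)=cv2.minAreaRect((p[:,:2]*1000).astype(np.float32)); return np.round(c,1),np.round(s,1),round(a,1)
E
python3 - <<'E'
from m import *
c=dict(np.load('top.npz'));W=cloud(c);o,b=masks(c)
v,u=np.indices(o.shape);k=.64
box=lambda x0,y0,x1,y1:(u>x0*k)&(u<x1*k)&(v>y0*k)&(v<y1*k)
O=W[o&box(255,260,320,325)];print('orange',len(O),np.nanpercentile(O[:,2],[2,25,50,75,98]).round(4))
bar=O[O[:,2]>.084];print('bar',len(bar),rect(bar),bar.mean(0))
disc=O[(O[:,2]<.06)];print('disc',len(disc),rect(disc))
B=W[b&box(235,140,320,240)];print('board',rect(B),np.median(B,0))
R=W[box(225,125,340,360)]
H=R[(R[:,2]>.008)&(R[:,2]<.05)];print('holder',rect(H))
J=W[box(245,265,330,330)&~o];J=J[(J[:,2]>.038)&(J[:,2]<.05)];print('jaw',len(J),rect(J),np.median(J[:,2]))
F=W[box(225,125,320,165)];F=F[(F[:,2]>.035)&(F[:,2]<.05)];print('fixed',len(F),rect(F),np.median(F[:,2]),F.mean(0))
c=dict(np.load('scene.npz'));W=cloud(c);o,b=masks(c)
O=W[o&box(430,340,500,410)];print('S orange',len(O),np.nanpercentile(O[:,2],[2,50,98]).round(4));bar=O[O[:,2]>.06]
t=O[O[:,2]>.088];print(rect(bar),rect(t))
E
```

```text
orange 162 [0.0512 0.0543 0.0566 0.0906 0.094 ]
bar 75 (array([537.2, 162.4]), array([38.7, 14.1]), 1.9) [0.5356996  0.16208736 0.09092298]
disc 85 (array([539. , 161.5]), array([37.1, 29.4]), 76.8)
board (array([684., 188.]), array([103.2,  67.1]), 10.8) [nan nan nan]
holder (array([614.5, 175.2]), array([278.2,  90.4]), 9.3)
jaw 556 (array([537.8, 162.4]), array([45.9, 80.3]), 8.8) 0.04399614848090322
fixed 289 (array([745. , 196.5]), array([13.8, 90. ]), 9.2) 0.04173153256325357 [0.74384938 0.19620581 0.04144995]
S orange 135 [0.0515 0.0542 0.092 ]
(array([542.1, 167.8]), array([ 5.9, 36.5]), 86.1) (array([542.1, 167.8]), array([ 5.9, 36.5]), 86.1)
```

```bash
cat >> m.py <<'E'
from scipy.spatial.transform import Rotation as Ro
def to(xyz,yawdeg,o):
    # shift (mm) and turn in tool axes from the measured pose to a downward pose with tool x at yaw
    q=o['eef_rot'];R=Ro.from_quat([q[1],q[2],q[3],q[0]])
    T=Ro.from_euler('z',yawdeg,degrees=True)*Ro.from_euler('x',np.pi)
    return (R.inv().apply(np.array(xyz)-o['eef_pos'])*1000).round(1),(R.inv()*T).as_rotvec().round(3),R.apply([1,0,0]).round(3)
E
python3 - <<'E'
from m import *
from bench import readout
o=readout.get_obs()
print(to([.538,.1625,.19],181.9,o)); print(to([.538,.1625,.11],181.9,o))
E
```

```text
(array([ 555. , -486.8,   29. ]), array([-0.000e+00, -2.000e-03, -2.725e+00]), array([0.901, 0.435, 0.   ]))
(array([ 555. , -486.7,  109. ]), array([-0.000e+00, -2.000e-03, -2.725e+00]), array([0.901, 0.435, 0.   ]))
```

Request:
play_rows --xyz '[[30,-26,0],[65,-57,0],[105,-92,0],[145,-127,0],[185,-162,0],[225,-197,0],[265,-232,0],[305,-268,0],[345,-303,5],[385,-338,10]]' --rot '[[0,0,-0.15],[0,0,-0.33],[0,0,-0.51],[0,0,-0.69],[0,0,-0.87],[0,0,-1.05],[0,0,-1.23],[0,0,-1.41],[0,0,-1.59],[0,0,-1.77]]' --grip '[1,1,1,1,1,1,1,1,1,1]'

```text
time_s: 1.35
eef_pos: [0.4501, -0.0443, 0.2087]
eef_rot: [0.0, 0.442, 0.897, -0.0]
wrist_force: [-0.1, -0.3, 0.9]
opening: 0.998
grasp_force: 0.0
```

```bash
python3 - <<'E'
from m import *
from bench import readout
o=readout.get_obs()
print(o['q'],to([.538,.1625,.15],181.9,o))
E
```

```text
[-3.61590782e-01 -9.37920980e-02  1.91353145e+00 -6.87191947e-05
  1.32152001e+00 -1.01641219e+00] (array([110.5, 195.7,  58.7]), array([-0.   ,  0.   , -0.949]), array([-0.609,  0.793, -0.   ]))
```

Request:
play_rows --xyz '[[18,32,0],[36,64,5],[54,96,10],[72,128,15],[90,160,25],[103,183,40],[110.5,195.7,50],[110.5,195.7,58],[110.5,195.7,58],[110.5,195.7,58]]' --rot '[[0,0,-0.17],[0,0,-0.34],[0,0,-0.51],[0,0,-0.68],[0,0,-0.85],[0,0,-0.949],[0,0,-0.949],[0,0,-0.949],[0,0,-0.949],[0,0,-0.949]]' --grip '[1,1,0.8,0.6,0.6,0.6,0.6,0.6,0.6,0.6]'

```text
time_s: 2.6
eef_pos: [0.5391, 0.1594, 0.1514]
eef_rot: [0.0, -0.013, 1.0, -0.0]
wrist_force: [-0.4, -0.2, 0.6]
opening: 0.6
grasp_force: 0.0
```

```bash
python3 - <<'E'
from m import *
from bench import readout
o=readout.get_obs()
print(o['q'],to([.538,.1625,.0785],181.9,o))
E
```

```text
[ 7.65072200e-02  2.21625761e-01  1.70238524e+00 -2.08547972e-04
  1.21699240e+00 -1.51974673e+00] (array([ 1. ,  3.1, 72.9]), array([-0.   ,  0.001, -0.008]), array([-1.   , -0.026, -0.001]))
```

Request:
play_rows --xyz '[[1,3,5],[1,3,20],[1,3,40],[1,3,58],[1,3,68],[1,3,73],[1,3,73],[1,3,73],[1,3,73],[1,3,73]]' --rot '[[0,0,-0.008],[0,0,-0.008],[0,0,-0.008],[0,0,-0.008],[0,0,-0.008],[0,0,-0.008],[0,0,-0.008],[0,0,-0.008],[0,0,-0.008],[0,0,-0.008]]' --grip '[0.6,0.6,0.6,0.6,0.6,0.6,0.4,0.2,0,0]'

```text
time_s: 3.85
eef_pos: [0.5385, 0.1627, 0.0788]
eef_rot: [0.001, -0.018, 1.0, -0.0]
wrist_force: [-1.3, -6.0, 5.2]
opening: 0.109
grasp_force: 58.9
```

```bash
python3 - <<'E'
from m import *
from bench import readout,vision
o=readout.get_obs(); print(o['eef_pos'],o['wrist_force'],o['torque'],o['opening'],o['grasp_force'])
a=np.deg2rad(9.3);p=o['eef_pos']+np.array([np.cos(a),np.sin(a),0])*.081
print(to(p,181.9,o))
c=vision.camera('scene');cv2.imwrite('pics/g.png',cv2.resize(c['color'][180:384,160:400,::-1],(720,600)))
E
```

```text
[0.53851683 0.16269206 0.07880215] [-1.28771466 -6.00411529  5.24537397] [-0.8075533   0.2051763   0.01699698] 0.1086342979621171 58.85226130485535
(array([-80.3,  10.3,   0.1]), array([-0.001,  0.001,  0.002]), array([-0.999, -0.035, -0.001]))
```

View pics/g.png

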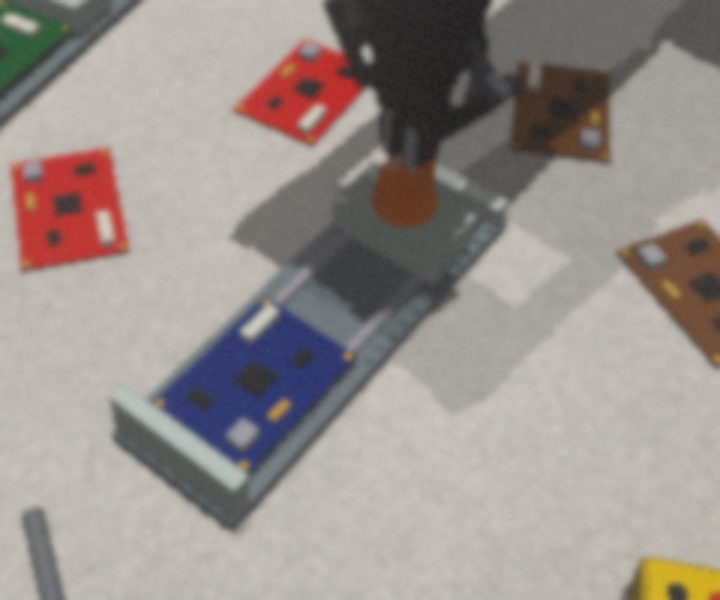

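The fingers hold the bar (crop (405,170)): opening is 0.11 with 59 N grip. The board is flat with a gap ahead of the jaw. Next I slide along the rail.

Request:
play_rows --xyz '[[-5,0.6,0],[-12,1.5,0],[-20,2.6,0],[-28,3.6,0],[-36,4.6,0],[-44,5.6,0],[-52,6.6,0],[-60,7.7,0],[-66,8.5,0],[-70,9,0]]' --rot '[[0,0,0],[0,0,0],[0,0,0],[0,0,0],[0,0,0],[0,0,0],[0,0,0],[0,0,0],[0,0,0],[0,0,0]]' --grip '[0,0,0,0,0,0,0,0,0,0]'

```text
time_s: 5.15
eef_pos: [0.6081, 0.1742, 0.0788]
eef_rot: [0.0, -0.018, 1.0, -0.0]
wrist_force: [-2.0, -3.7, 6.1]
opening: 0.102
grasp_force: 60.0
```

Request:
play_rows --xyz '[[-2,0.2,0],[-4,0.5,0],[-6,0.8,0],[-8,1,0],[-9,1.2,0],[-10,1.3,0],[-11,1.4,0],[-11,1.4,0],[-11,1.4,0],[-11,1.4,0]]' --rot '[[0,0,0],[0,0,0],[0,0,0],[0,0,0],[0,0,0],[0,0,0],[0,0,0],[0,0,0],[0,0,0],[0,0,0]]' --grip '[0,0,0,0,0,0,0,0,0,0]'

```text
time_s: 6.4
eef_pos: [0.6187, 0.1759, 0.0788]
eef_rot: [0.0, -0.018, 1.0, -0.0]
wrist_force: [-2.6, -3.8, 6.3]
opening: 0.107
grasp_force: 60.0
```

```bash
cat > look.py <<'E'
import sys
from m import *
from bench import readout,vision
o=readout.get_obs(); print(o['time_s'],o['eef_pos'],o['wrist_force'].round(1),o['torque'].round(2),o['opening'],o['grasp_force'])
c=vision.camera('scene');W=cloud(c);_,b=masks(c)
v,u=np.indices(b.shape)
B=W[b&(u>190)&(u<300)&(v>260)&(v<360)];B=B[(B[:,2]<.04)&(B[:,2]>.01)];print('board',len(B),rect(B),np.median(B[:,2]))
cv2.imwrite(f'pics/{sys.argv[1]}.png',cv2.resize(c['color'][180:384,160:400,::-1],(720,600)))
a=np.deg2rad(9.3);e=np.array([np.cos(a),np.sin(a)])
print('x rel fixed-jaw centre -> holder x', 141+((o['eef_pos'][:2]*1000-[745,196.5])@e))
E
python3 look.py s1
```

```text
6.4 [0.61872047 0.17591628 0.07878663] [-2.6 -3.8  6.3] [-0.81  0.35 -0.02] 0.1065908812114487 59.975210800766945
board 683 (array([690.3, 190.2]), array([79.3, 68.6]), 10.3) 0.02302387878301293
x rel fixed-jaw centre -> holder x 13.053919887165904
```

View pics/s1.png

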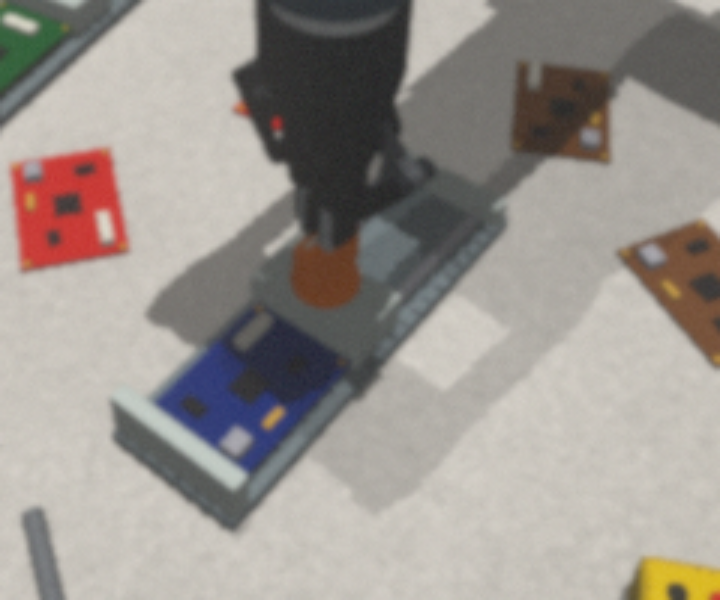

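The jaw has reached the board's near edge (crop (300,330)). Force is still only about 3 N, so the board may not be snug yet. I'll creep forward.

Request:
play_rows --xyz '[[-0.3,0,0],[-0.6,0.1,0],[-0.9,0.1,0],[-1.2,0.2,0],[-1.5,0.2,0],[-1.8,0.2,0],[-2,0.3,0],[-2,0.3,0],[-2,0.3,0],[-2,0.3,0]]' --rot '[[0,0,0],[0,0,0],[0,0,0],[0,0,0],[0,0,0],[0,0,0],[0,0,0],[0,0,0],[0,0,0],[0,0,0]]' --grip '[0,0,0,0,0,0,0,0,0,0]'

```text
time_s: 7.7
eef_pos: [0.6193, 0.176, 0.0787]
eef_rot: [-0.001, -0.018, 1.0, -0.001]
wrist_force: [-7.5, -6.6, 10.2]
opening: 0.108
grasp_force: 61.6
```

Contact: the force rose and motion stopped, so the board is snug. Turning the knob clockwise.

Request:
play_rows --xyz '[[0,0,0],[0,0,0],[0,0,0],[0,0,0],[0,0,0],[0,0,0],[0,0,0],[0,0,0],[0,0,0],[0,0,0]]' --rot '[[0,0,0.08],[0,0,0.2],[0,0,0.32],[0,0,0.44],[0,0,0.56],[0,0,0.68],[0,0,0.8],[0,0,0.9],[0,0,1.0],[0,0,1.0]]' --grip '[0,0,0,0,0,0,0,0,0,0]'

```text
time_s: 8.95
eef_pos: [0.6187, 0.1749, 0.0787]
eef_rot: [-0.001, 0.464, 0.886, -0.002]
wrist_force: [-9.9, -10.5, 12.2]
opening: 0.102
grasp_force: 62.8
```

Request:
play_rows --xyz '[[0,0,0],[0,0,0],[0,0,0],[0,0,0],[0,0,0],[0,0,0],[0,0,0],[0,0,0],[0,0,0],[0,0,0]]' --rot '[[0,0,0.08],[0,0,0.16],[0,0,0.24],[0,0,0.32],[0,0,0.38],[0,0,0.42],[0,0,0.42],[0,0,0.42],[0,0,0.42],[0,0,0.42]]' --grip '[0,0,0,0,0,0,0,0,0,0]'

```text
time_s: 10.2
eef_pos: [0.6183, 0.1746, 0.0788]
eef_rot: [-0.001, 0.638, 0.77, -0.003]
wrist_force: [-11.4, -10.6, 14.4]
opening: 0.105
grasp_force: 63.6
```

```bash
python3 look.py s2; python3 -c "
from bench import readout;o=readout.get_obs()
from m import *
print(o['q'],to([.62,.176,.18],181.9-81,o))"
```

```text
10.2 [0.61831452 0.17464998 0.07875969] [-11.4 -10.6  14.4] [-1.95  2.07  0.17] 0.10548348794463579 63.57033267617226
board 646 (array([691.2, 190.2]), array([78.2, 67.6]), 10.8) 0.023098702614945343
x rel fixed-jaw centre -> holder x 12.448660951478331
[ 0.09267556  0.47839558  1.52274934 -0.00365671  1.14598464 -0.09226918] (array([   0.7,    1.3, -101.2]), array([-0.006,  0.003, -0.004]), array([-0.185,  0.983, -0.003]))
```

View pics/s2.png

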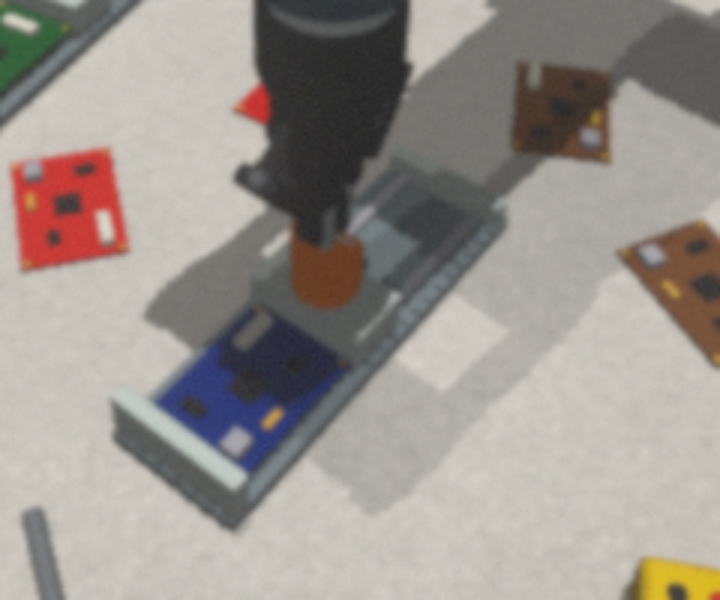

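The knob is turned almost fully crosswise (tool x at 100.7°, while fully crosswise is 99.3°) and the board is flat. Releasing and lifting clear.

Request:
play_rows --xyz '[[0,0,0],[0,0,0],[0,0,0],[0,0,0],[0,0,-5],[0,0,-20],[0,0,-45],[0,0,-75],[0,0,-105],[0,0,-130]]' --rot '[[0,0,0],[0,0,0],[0,0,0],[0,0,0],[0,0,0],[0,0,0],[0,0,0],[0,0,0],[0,0,0],[0,0,0]]' --grip '[0.3,0.5,0.6,0.6,0.6,0.6,0.6,0.6,0.6,0.6]'

```text
time_s: 11.5
eef_pos: [0.621, 0.177, 0.2109]
eef_rot: [0.001, 0.638, 0.77, 0.001]
wrist_force: [-0.6, -1.3, -0.2]
opening: 0.602
grasp_force: 0.0
```

Request:
play_rows --xyz '[[-15,0,0],[-45,0,0],[-90,0,0],[-140,0,0],[-190,0,0],[-230,0,0],[-260,0,0],[-270,0,0],[-270,0,0],[-270,0,0]]' --rot '[[0,0,0],[0,0,0],[0,0,0],[0,0,0],[0,0,0],[0,0,0],[0,0,0],[0,0,0],[0,0,0],[0,0,0]]' --grip '[0.6,0.6,0.6,0.6,0.6,0.6,0.6,0.6,0.6,0.6]'

```text
time_s: 12.75
eef_pos: [0.67, -0.0873, 0.2076]
eef_rot: [-0.0, 0.638, 0.77, 0.0]
wrist_force: [-0.5, 0.4, -0.0]
opening: 0.601
grasp_force: 0.0
```

```bash
python3 look.py s3; python3 - <<'E'
from m import *
from bench import vision
c=vision.camera('top');W=cloud(c);o,b=masks(c);v,u=np.indices(o.shape);k=.64
box=lambda x0,y0,x1,y1:(u>x0*k)&(u<x1*k)&(v>y0*k)&(v<y1*k)
O=W[o&box(240,200,330,330)];print(len(O));bar=O[O[:,2]>.084];print(rect(bar))
J=W[box(240,200,330,330)&~o];J=J[(J[:,2]>.04)&(J[:,2]<.05)];r=rect(J);print('jaw',r)
a=np.deg2rad(9.3);e=np.array([np.cos(a),np.sin(a)]);print(141+(np.array(r[0])-[745,196.5])@e)
cv2.imwrite('pics/t3.png',cv2.resize(c['color'][60:260,120:340,::-1],(660,600)))
E
```

```text
12.75 [ 0.67004301 -0.08725226  0.20763016] [-0.5  0.4 -0. ] [ 0.01  0.02 -0.01] 0.6008713389864994 0.0
board 1145 (array([686.1, 189.4]), array([88.2, 67.5]), 9.7) 0.02313125721894338
x rel fixed-jaw centre -> holder x 21.172811313883926
176
(array([618.2, 173.9]), array([14.3, 39.6]), 14.5)
jaw (array([618.1, 175.6]), array([45.9, 79.9]), 9.7)
12.390489726915945
```

View pics/s3.png

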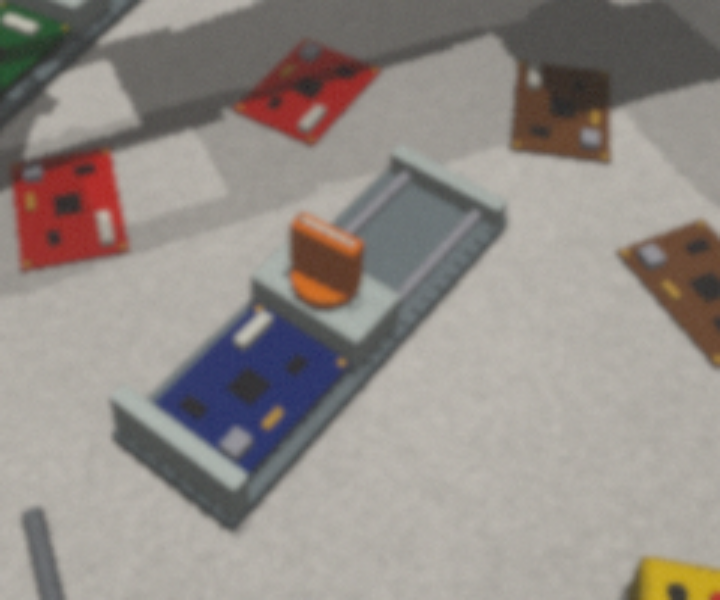

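View pics/t3.png

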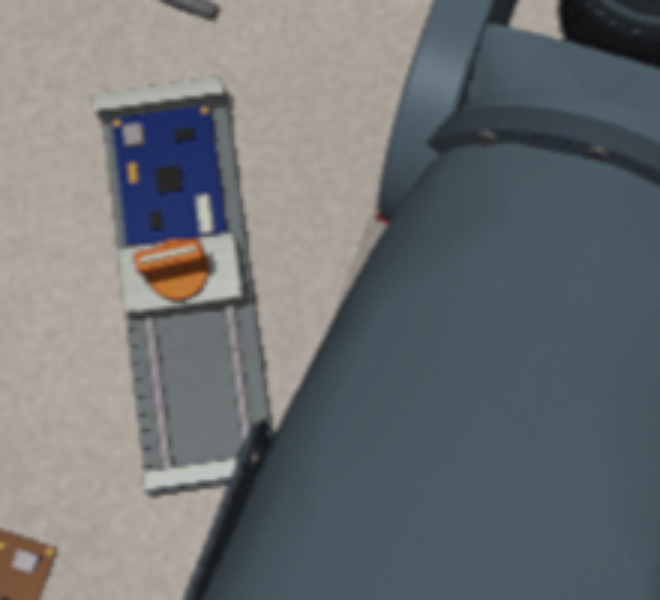

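The jaw sits at x ≈ 12.4 mm, the bar is crosswise (crop (325,255); clamp about 1.5 rad), and the board is flat between the jaws. The arm is clear of everything.

```bash
python3 -c "
from bench import ctrl
print(ctrl.hand_in())"
```

```text
the job is handed in; nothing more can be done
None
```

I slid the jaw snug against the blue board (knob axis at x ≈ 12.4 mm), turned its knob to lock (about 1.5 rad) and released it with the board lying flat; the job was handed in at about 13 s, and no verdict came back.

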